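Trial fit: push the multimeter down its new lane

TASK

Try the multimeter in its new stall: push it with the fingers, lying on its back as it is, lengthwise down the lane between the two low wooden rails until its leading end rests against the wooden end stop, then take the hand away. The rails have just been glued and have not set, so neither the multimeter nor the robot may touch either of them at any time. Only push it along the table, do not lift or carry it, and leave the glue bottle, the screwdriver and the roll of tape where they are.

Things in the scene. Friction and masses are not known exactly. Their poses are not given: they have to be found in the camera images.
- multimeter: Loose multimeter on its back, dial up: 150 mm long (x), 78 wide (y), about 0.28 kg. Flat upright sides and ends to 26 mm above the table; only the dial (middle) is higher, to 43. Origin: centre of its underside. Starts with its leading end about 15 to 60 mm short of the mouth, up to 30 mm to either side of the lane's centre line, its x axis within 0.3 rad of the lane's. A few newtons slide it.
- lane: The fixed lane; place and angle vary. Origin on the table top, middle of the end stop's inner face; x along the push (mouth to stop; to the robot's left within 0.15 rad), y towards the robot. Stop: light wood block, x 0 to 26 mm, 134 wide, 24 high; may be touched. Rails: x -180 to -4 mm, inner faces at y +51 and -51 (12 mm clear each side). Multimeter home: its origin at x = -75 mm, y = 0.
- lane_mouth (a point): Middle of the lane's open mouth, on the table top, between the ends of the rails (lane x = -180 mm, y = 0); axes as the lane's. The lane's floor is the table top itself. With the multimeter home, its trailing end is 30 mm inside the mouth. A lamp shade hangs high over the left part of the table: keep a raised elbow clear of it.
- far_rail: Light wood strip 176 x 10 x 8 mm (8 mm high) on the table, the lane's rail farther from the robot, freshly glued: nothing may touch it. Origin at the centre of its underside, x along the lane.
- near_rail: Light wood strip 176 x 10 x 8 mm (8 mm high) on the table, the lane's rail nearer to the robot, freshly glued: nothing may touch it. Origin at the centre of its underside, x along the lane. Fingers may pass over the rails if they stay above 8 mm.
- glue_bottle: White glue bottle with a red nozzle, 25 mm across and 74 mm high, standing beyond the far rail, about 45 mm clear of it. Loose; leave alone. Origin at the centre of its underside.
- screwdriver: Screwdriver with a red handle, 143 mm long, 20 mm thick, lying on the robot's side of the near rail, about 40 mm clear of it and roughly parallel to it. Loose; leave alone. Origin at the centre of its underside.
- tape_roll: Roll of black tape, 62 mm across, 19 mm high, lying flat on the robot's side of the end stop. Loose; leave alone. Origin at the centre of its underside.

How it is judged:
At the end, for the whole second after the job is handed in: The multimeter lies flat and still on the table between the rails, its leading end at the end stop (within 6 mm), its centre within 12 mm of the lane's centre line and its length within 0.16 rad of the lane's direction; the robot is clear of it (x of multimeter in the frame of lane between -0.081 and -0.07 m and y of multimeter in the frame of lane between -0.012 and 0.012 m and angle between the x axis of multimeter and the x axis of lane, either way round below 0.16 rad and angle between multimeter's own z axis and vertical below 0.05 rad and height (world z) of multimeter below 0.005 m and linear speed of multimeter below 0.01 m/s); the robot touches nothing.
It fails at once if the far rail is touched (more than 0.2 N) by the multimeter, the robot or anything else (contact force between anything else and far_rail above 0.2 N).
It fails at once if the near rail is touched (more than 0.2 N) by the multimeter, the robot or anything else (contact force between anything else and near_rail above 0.2 N).
It fails at once if the multimeter is lifted more than 10 mm off the table (height (world z) of multimeter above 0.01 m).
It fails at once if the multimeter is tipped by more than 0.15 rad (angle between multimeter's own z axis and vertical above 0.15 rad).
It fails at once if the glue bottle, the screwdriver or the roll of tape is moved by more than 15 mm (distance of any of glue_bottle, screwdriver, tape_roll from where it was at the start of the episode above 0.015 m).
It also fails if it takes over 72 s, if anything falls off the work surface, if the arm or the gripper's body presses on something with over 40 N, if the wrist force passes 120 N, or if a joint passes its speed limit or range.

ROBOT

A 7-joint arm with a two-finger parallel gripper is mounted at the origin on a cart in front of the work surface, level with it; the furniture and walls round the work are solid. World frame = base frame: x ahead of the robot, y to its left, z up, the work surface at z = 0. Lengths are in m, angles in rad, forces in N, time in s.
With the tool pointing down it reaches from about 0.425 to 0.925 m from the base axis. Payload 6.8 kg.
Tool frame: the origin (TCP) lies at the very end of the fingers, on their centre line; the grasp point (between the pads) lies 19 mm behind it; z points along the fingers, y is the line along which they close (so a half turn about z gives the same grasp; the last joint's range is limited). The gripper opens to 85 mm and grips with 20 to 120 N. Pads are 22 mm wide; open, the fingers measure 114 mm over their backs; the gripper's body (76 mm by 85 mm) begins 54 mm behind the grasp point. The pads swing forward as they close: fully open they stand 13 mm farther back than shut.
Start: joints at [1.164, 0.477, 0.022, 1.555, -0.011, 1.109, -0.083], TCP at [0.199, -0.645, 0.231] pointing down, gripper open.
Joint ranges: [-2.96, 2.96], [-0.34, 2.1], [-1.41, 1.46], [0.24, 2.44], [-1.37, 4.51], [0.17, 1.92], [-2.96, 2.96]. Speed limits (rad/s): [2.39, 2.39, 3.14, 3.14, 3.14, 3.14, 3.14].

INTERFACE

Orientations are given as a rotation vector (axis times angle).
In Python, from bench import r gives the robot as it stands.
- The arm moves only by the tool play_rows, never from a script. Its argument "targets" is text: rows parted by semicolons, each of 5 numbers parted by spaces: the closure, from -1 (fully open) to 1 (shut), then the shift along the tool's x, y, z in m, then the turn about the tool's z in rad. In form: gripper dx dy dz spin; .... A call has 1 to 8 rows; each row is the pose to reach, as a shift and turn from the pose commanded when the call began, along the tool's axes at that moment; what a row does not reach only later rows make up. A row lasts 1/12 s, in which the tool goes at most 41.7 mm and 7.16 degrees, less where a joint would pass 70% of its speed; a pose out of reach is approached as far as the arm can. A call with a gripper value outside its range is refused whole. The fingers move at their own pace and stop on an object; "squeeze" is the grip in N (left out, the last holds). Time passes only in rows, so rows that repeat a pose let the fingers close. It gives the time, the measured TCP pose, the force, the opening and the grip force at its end, in the units of the state.
- r.get_obs(): the state, without advancing time (a new reading comes with each control period).
- r.grab_frame(name): name is "side" or "top" or "wrist"; returns the picture (480x640x3 uint8, red, green, blue); there is no depth.
- r.camera_info(name): a dict with "fov_y" (degrees; the focal length in pixels is half the picture's height over the tangent of half this angle, whatever the lens; pixels are square), "cx", "cy" (the principal point, pixels), "k1" (the pictures are not rectified: a ray, as slopes to the right and down, at radius r is drawn at 1 + k1 r^2 times it, then the intrinsics apply), "position" and "rotation" of the camera in the world. Camera axes: x right, y down, z forward; pixel columns grow to the right and rows downward; lengths in m; the calibration is good to about 2 mm. A picture is of the moment at which its call begins: read the wrist's pose just before it. camera_info takes no time and is no camera call; for the wrist camera it gives the pose at the moment of the call.
- r.hand_in(): hands the job in; it is judged then, once.
The state is a dict: "clock": time; "joints": joint angles; "qvel": joint speeds; "tau": joint torques, N m; "tcp_pos": TCP position; "orientation": TCP orientation; "contact_force": force on the tool from outside, world axes, zero at the start; "moment": the same for the moment, N m; "grip_width": finger opening in m; "gripper_force": force on a finger pad.
Only numpy, scipy, OpenCV 4.12 (cv2) and the standard library are available. Lean on these libraries where they do the work, as an engineer would, in place of code of your own. Each camera call takes 0.05 s, during which the arm holds its last target. There are 200 camera calls.

## Working session

There is one attempt and no reset: what is moved stays moved. The work goes in short steps, Python scripts to look and compute and a tool call to move; the robot and the scene stay as the last step left them, time stands still between calls to the robot, and variables do not carry over. Pictures are saved under pics/ and viewed, at most 10 in all, crops included, and the job is handed in when it is done.

Besides the shell and the picture viewer there is one more tool, called after "Call:" as name(argument=value, ...) on one line, values as JSON. play_rows: Moves the arm, as the interface text tells. Its arguments: {"type":"object","properties":{"targets":{"type":"string"},"squeeze":{"type":"number"}},"required":["targets"]}

```bash
mkdir -p pics; cat > h.py <<'E'
import numpy as np, cv2
from bench import r
from scipy.spatial.transform import Rotation as R
def ray(info,u,v):
    f=240/np.tan(np.radians(info["fov_y"])/2)
    d=np.array([(u-info["cx"])/f,(v-info["cy"])/f]); s=d.copy()
    for _ in range(20): s=d/(1+info["k1"]*(s@s))
    M=np.array(info["rotation"]); 
    if M.shape!=(3,3): M=R.from_rotvec(M).as_matrix()
    return M@np.r_[s,1]
def px(info,u,v,z=0):
    d=ray(info,u,v); p=np.array(info["position"]); return p+d*(z-p[2])/d[2]
def proj(info,P):
    f=240/np.tan(np.radians(info["fov_y"])/2); M=np.array(info["rotation"])
    q=M.T@(np.array(P)-info["position"]); s=q[:2]/q[2]; s=s*(1+info["k1"]*(s@s))
    return s*f+[info["cx"],info["cy"]]
def snap(cam,name):
    im=r.grab_frame(cam); cv2.imwrite(f"pics/{name}.png",im[:,:,::-1]); return im
E
python3 - <<'E'
from h import *
o=r.get_obs(); print(o["clock"],o["tcp_pos"],o["orientation"],o["grip_width"])
for c in("top","side"):
    print(c,r.camera_info(c)); snap(c,c+"0")
E
```

```text
0.0 [ 0.19850776 -0.64452678  0.23029952] [-3.10479090e+00 -4.67403382e-01  6.73079853e-04] 0.08568654266143248
top {'fov_y': 49.146208920084625, 'cx': 322.99311715435505, 'cy': 242.17397623759857, 'k1': -0.10831726292619463, 'position': array([0.42672462, 0.03866515, 0.88846318]), 'rotation': array([-2.12968828,  2.14551072, -0.22116228])}
side {'fov_y': 53.28245270324839, 'cx': 320.5126242704524, 'cy': 237.90937608814798, 'k1': -0.06060763777113285, 'position': array([ 0.5724361 , -0.7465829 ,  0.44397586]), 'rotation': array([-2.06922235,  0.04932243, -0.03258459])}
```

View pics/top0.png

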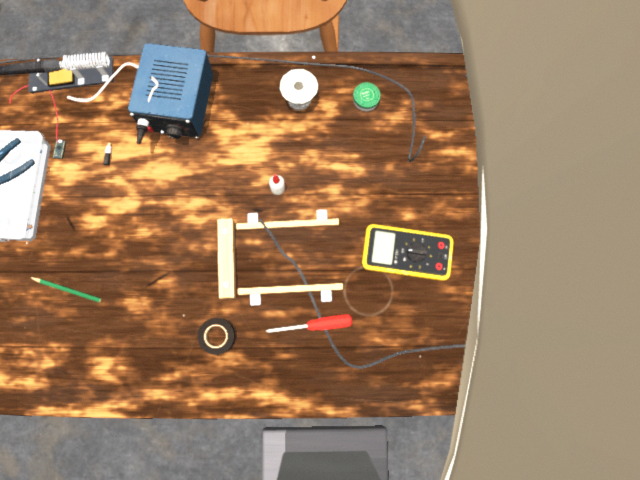

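View pics/side0.png

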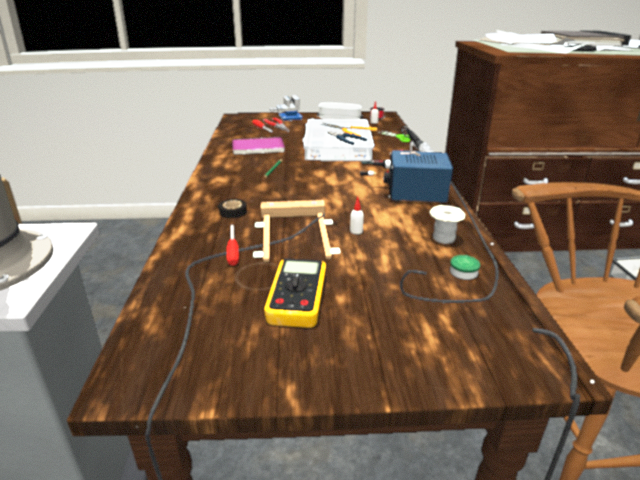

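The top picture shows the meter at about (408,252), turned slightly. The stop is near (227,258), and the rails run along rows 224 and 289, columns 238–341. The side view agrees.

```bash
sed -i 's/M=np.array(info\["rotation"\])$/M=R.from_rotvec(info["rotation"]).as_matrix()/' h.py
cat >> h.py <<'E'
def boxmeas(mask,info,z):
    m=cv2.morphologyEx(mask.astype(np.uint8),cv2.MORPH_CLOSE,np.ones((3,3)))
    c=max(cv2.findContours(m,cv2.RETR_EXTERNAL,cv2.CHAIN_APPROX_NONE)[0],key=cv2.contourArea)[:,0]
    P=np.array([px(info,u,v,z)[:2] for u,v in c.astype(float)])
    (x,y),(w,h),a=cv2.minAreaRect((P*1000).astype(np.float32))
    if w<h: w,h,a=h,w,a+90
    return x,y,w,h,(a+90)%180-90
E
python3 - <<'E'
from h import *
im=cv2.imread("pics/top0.png"); info=r.camera_info("top")
hsv=cv2.cvtColor(im,cv2.COLOR_BGR2HSV); H,S,V=[hsv[...,i].astype(int) for i in range(3)]
def win(u0,u1,v0,v1):
    m=np.zeros((480,640),bool); m[v0:v1,u0:u1]=1; return m
print("meter",boxmeas((S>190)&(V>180)&(H>22)&(H<35)&win(350,465,215,290),info,.026))
w=(V>150)&(S<140)
print("hsv samples",hsv[250,227],hsv[224,300],hsv[289,300],hsv[218,252],hsv[250,250],hsv[265,364:368])
wood=(V>170)&(S>50)&(S<150)
print("stop",boxmeas(wood&win(210,236,210,305),info,.024))
print("far",boxmeas(wood&win(236,345,215,232),info,.008))
print("near",boxmeas(wood&win(237,345,281,297),info,.008))
cv2.imwrite("pics/c.png",cv2.resize(im[190:350,200:470],None,fx=2.9,fy=2.9,interpolation=cv2.INTER_CUBIC))
E
```

```text
meter (521.3659057617188, -175.89187622070312, 1.6958754062652588, 0.0, 89.41022491455078)
hsv samples [ 29  36 255] [ 30  22 255] [ 30  21 255] [  0   0 255] [ 12 141 119] [[ 30 164 255]
 [ 30 158 255]
 [ 30 163 255]
 [ 30 172 255]]
stop (565.299560546875, 177.84600830078125, 144.4324188232422, 41.48929214477539, 7.1734795570373535)
far (623.7123413085938, 77.1964340209961, 175.21878051757812, 24.614124298095703, 89.7328109741211)
near (509.3858642578125, 72.6078872680664, 176.88217163085938, 11.956450462341309, -87.5569417476654)
```

View pics/c.png

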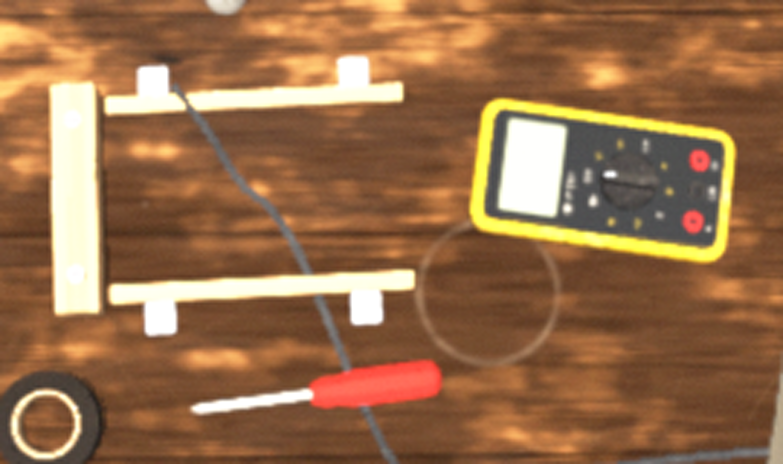

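```bash
python3 - <<'E'
from h import *
info=r.camera_info("top")
f=lambda c,z:px(info,200+(c[0]+.5)/2.9-.5,190+(c[1]+.5)/2.9-.5,z)[:2]*1000
fr=[f(c,.008) for c in((105,106),(403,92))]; nr=[f(c,.008) for c in((109,294),(414.5,281))]
st=[f(c,.024) for c in((96,82),(101,312))]
print("far",fr,"near",nr,"stop face",st)
for a in(fr,nr): d=a[1]-a[0]; print(np.linalg.norm(d), np.arctan2(*(-d)[::-1]))
m=np.array([f(c,.026) for c in((483,98),(737,130),(724,264),(469,230))]); print("meter",m, np.linalg.norm(np.roll(m,-1,0)-m,axis=1), m.mean(0))
d=(m[0]+m[3]-m[1]-m[2]); print("meter ang",np.arctan2(d[1],d[0]))
d=(fr[0]-fr[1])+(nr[0]-nr[1]); th=np.arctan2(d[1],d[0]); X=np.array([np.cos(th),np.sin(th)]); Y=np.array([X[1]*-1,X[0]])
mid=(fr[0]+nr[0]+fr[1]+nr[1])/4; O=mid+92*X
print("lane th",th,"O",O,"O from stop",(np.mean(st,0)-O)@X,(np.mean(st,0)-O)@Y, "gap",(fr[0]-nr[0])@Y,(fr[1]-nr[1])@Y)
print("meter in lane",(m.mean(0)-O)@X,(m.mean(0)-O)@Y)
E
```

```text
far [array([616.69076833, 164.89892989]), array([624.32598479, -11.4533688 ])] near [array([505.53176227, 160.44501134]), array([511.99488264, -16.46832949])] stop face [array([627.55585305, 168.16606838]), array([493.89840536, 162.60943618])]
176.51750559182005 1.6140645529345319
177.03135904649633 1.6073127779297032
meter [[ 616.53929115  -56.98029804]
 [ 596.92562993 -206.00235771]
 [ 518.30958832 -194.14877319]
 [ 539.25409911  -47.05105132]] [150.30725191  79.50465059 148.58133231  77.92041356] [ 567.75715213 -126.04562006]
meter ang 1.434677856882473
lane th 1.6106837588457326 O [560.96717875 166.2823841 ] O from stop -0.8843478178988736 0.275533712367106 gap -111.24819866097562 -112.44173506628066
meter in lane -292.36624980509504 4.872549093521764
```

Call:
play_rows(targets="1 0.24 -0.21 0 -0.95; 1 0.24 -0.21 0 -0.95; 1 0.24 -0.21 0 -0.95; 1 0.24 -0.21 0 -0.95; 1 0.24 -0.21 0 -0.95; 1 0.24 -0.21 0 -0.95; 1 0.24 -0.21 0 -0.95; 1 0.24 -0.21 0 -0.95")

```text
clock: 0.77
tcp_pos: [0.3682, -0.3695, 0.2312]
orientation: [-2.539, -1.849, -0.002]
contact_force: [0.6, -0.8, 0.2]
grip_width: -0.0002
gripper_force: 0.0
```

```bash
cat >> h.py <<'E'
TH=1.6107; LO=np.array([.5610,.1663]); X=np.array([np.cos(TH),np.sin(TH)]); Y=np.array([-X[1],X[0]])
def w2l(p): d=np.array(p)[:2]-LO; return np.array([d@X,d@Y])*1000
def l2w(a,b): return LO+(a*X+b*Y)/1000
def go(xy,z):
    o=r.get_obs(); M=R.from_rotvec(o["orientation"]).as_matrix()
    d=np.r_[xy,z]-o["tcp_pos"]
    ta=np.arctan2(M[1,0],M[0,0])
    print("t",o["clock"],"tcp",o["tcp_pos"].round(4),"lane",w2l(o["tcp_pos"]).round(1),"tool x ang",ta.round(4),"tilt",M[2,:2].round(3),"grip",o["grip_width"],"F",np.round(o["contact_force"],1))
    print("shift",(M.T@d).round(4),"spin to lane",-(TH-ta).round(4))
E
python3 -c "
from h import *; go([.4925,-.171],.23)"
```

```text
t 0.7667 tcp [ 0.3682 -0.3695  0.2312] lane [-527.7  214. ] tool x ang 1.2591 tilt [ 0.001 -0.   ] grip -0.00020007518748739407 F [ 0.6 -0.8  0.2]
shift [0.2271 0.0574 0.0015] spin to lane -0.3516
```

Call:
play_rows(targets="1 0.227 0.057 0.12 -0.35; 1 0.227 0.057 0.12 -0.35; 1 0.227 0.057 0.12 -0.35; 1 0.227 0.057 0.12 -0.35; 1 0.227 0.057 0.12 -0.35; 1 0.227 0.057 0.12 -0.35; 1 0.227 0.057 0.12 -0.35; 1 0.227 0.057 0.12 -0.35")

```text
clock: 1.43
tcp_pos: [0.4929, -0.1717, 0.1095]
orientation: [-2.18, -2.257, -0.001]
contact_force: [0.5, 0.2, 0.3]
grip_width: 0.0002
gripper_force: 0.0
```

```bash
python3 -c "
from h import *; go([.4925,-.171],.011); snap('side','s1'); snap('wrist','w1')"
```

```text
t 1.4333 tcp [ 0.4929 -0.1717  0.1095] lane [-335.    81.5] tool x ang 1.6058 tilt [ 0.003 -0.002] grip 0.0002152590103894244 F [0.5 0.2 0.3]
shift [ 0.0003 -0.0002  0.0985] spin to lane -0.0049
```

View pics/s1.png

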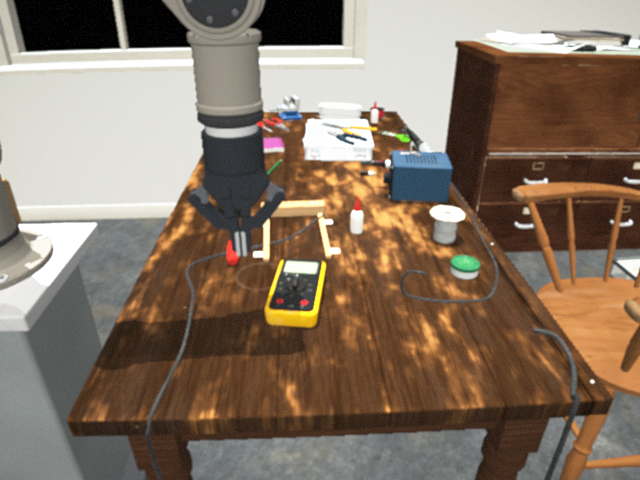

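View pics/w1.png

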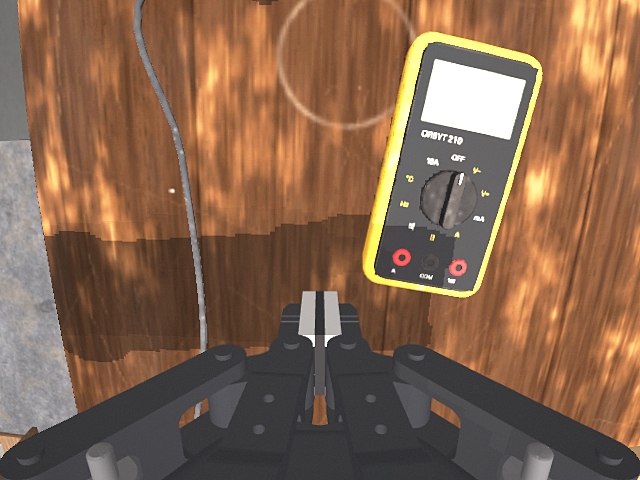

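The wrist picture shows the meter at about (450,165), ahead and to the far side of the closed fingertips at (320,300). The near side is free, so I'll go down beside it.

Call:
play_rows(targets="1 -0.01 0 0.04 -0.005; 1 -0.01 0 0.075 -0.005; 1 -0.01 0 0.098 -0.005; 1 -0.01 0 0.098 -0.005; 1 -0.01 0 0.098 -0.005")

```text
clock: 1.95
tcp_pos: [0.4913, -0.1879, 0.0132]
orientation: [-2.186, -2.254, 0.002]
contact_force: [0.4, -0.2, 1.0]
grip_width: -0.0001
gripper_force: 0.0
```

Call:
play_rows(targets="1 0 0.006 0 0; 1 0 0.010 0 0; 1 0 0.010 0 0")

```text
clock: 2.2
tcp_pos: [0.505, -0.1868, 0.0153]
orientation: [2.182, 2.255, 0.003]
contact_force: [0.3, 0.7, -0.1]
grip_width: 0.0003
gripper_force: 0.0
```

```bash
cat >> h.py <<'E'
def meter(guess=None):
    im=cv2.cvtColor(r.grab_frame("top"),cv2.COLOR_RGB2HSV); info=r.camera_info("top")
    H,S,V=[im[...,i].astype(int) for i in range(3)]
    m=(H>22)&(H<36)&(S>130)&(V>120); m[:205]=0; m[310:]=0; m[:,:235]=0; m[:,470:]=0
    m=cv2.morphologyEx(m.astype(np.uint8),cv2.MORPH_OPEN,np.ones((2,2)))
    x,y,w,h,a=boxmeas(cv2.morphologyEx(m,cv2.MORPH_CLOSE,np.ones((5,5))),info,.026)
    l=w2l([x/1000,y/1000]); print("meter lane",l.round(1),"size",round(w,1),round(h,1),"ang",round(((np.radians(a)-TH+np.pi/2)%np.pi)-np.pi/2,4))
E
python3 -c "
from h import *; go([.4925,-.171],.011); meter()"
```

```text
t 2.2 tcp [ 0.505  -0.1868  0.0153] lane [-350.5   70. ] tool x ang 1.6035 tilt [-0.001  0.004] grip 0.0002828015928911102 F [ 0.3  0.7 -0.1]
shift [ 0.0162 -0.012   0.0043] spin to lane -0.0072
meter lane [-293.1    6. ] size 148.2 77.9 ang -0.186
```

Call:
play_rows(targets="1 0 0.003 0.002 0; 1 0 0.006 0.002 0; 1 0 0.009 0.002 0; 1 0 0.012 0.002 0; 1 0 0.012 0.002 0")

```text
clock: 2.67
tcp_pos: [0.5153, -0.1856, 0.0113]
orientation: [2.184, 2.258, 0.001]
contact_force: [-0.1, -0.0, 0.0]
grip_width: -0.0
gripper_force: 0.1
```

```bash
python3 -c "
from h import *; go([.4925,-.171],.011); meter()"
```

```text
t 2.6667 tcp [ 0.5153 -0.1856  0.0113] lane [-349.8   59.7] tool x ang 1.604 tilt [0.    0.001] grip -1.3223102988338718e-05 F [-0.1 -0.   0. ]
shift [ 0.0154 -0.0223  0.0003] spin to lane -0.0067
meter lane [-291.4    1.1] size 148.9 77.8 ang -0.103
```

Call:
play_rows(targets="1 0 0.003 0 0; 1 0 0.006 0 0; 1 0 0.008 0 0; 1 0 0.008 0 0; 1 0 0.008 0 0")

```text
clock: 3.13
tcp_pos: [0.523, -0.1852, 0.0113]
orientation: [2.184, 2.258, 0.001]
contact_force: [-0.7, -0.9, 0.6]
grip_width: 0.0001
gripper_force: 0.0
```

```bash
python3 -c "
from h import *; go([.4925,-.171],.011); meter()"
```

```text
t 3.1333 tcp [ 0.523  -0.1852  0.0113] lane [-349.7   52. ] tool x ang 1.604 tilt [0.    0.001] grip 9.177140756329449e-05 F [-0.7 -0.9  0.6]
shift [ 0.0152 -0.03    0.0003] spin to lane -0.0067
meter lane [-289.    -2.7] size 148.0 76.9 ang -0.0431
```

Call:
play_rows(targets="1 0 -0.02 0 -0.006; 1 -0.04 -0.02 0 -0.006; 1 -0.045 -0.02 0 -0.006; 0.1 -0.045 0.01 0 -0.006; 0.1 -0.045 0.045 0 -0.006; 0.1 -0.045 0.054 0 -0.006; 0.1 -0.045 0.054 0.002 -0.006; 0.1 -0.045 0.054 0.002 -0.006")

```text
clock: 3.85
tcp_pos: [0.5777, -0.2282, 0.0087]
orientation: [-2.177, -2.264, 0.0]
contact_force: [-0.9, -0.2, -1.3]
grip_width: 0.0385
gripper_force: 0.0
```

```bash
python3 -c "
from h import *; go(l2w(-380,-2.7),.011); meter(); snap('side','s2'); snap('wrist','w2')"
```

```text
t 3.85 tcp [ 0.5777 -0.2282  0.0087] lane [-394.9   -1. ] tool x ang 1.6103 tilt [ 0.    -0.001] grip 0.03852811753661091 F [-0.9 -0.2 -1.3]
shift [ 0.0149  0.0017 -0.0023] spin to lane -0.0004
meter lane [-289.8   -2.9] size 149.3 77.1 ang -0.0482
```

View pics/w2.png

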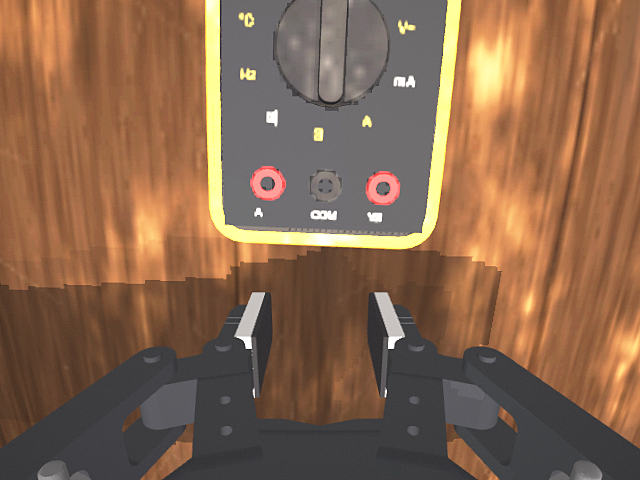

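The wrist picture shows both fingertips (255 and 385, row 300) squarely behind the trailing end (row 240). I'll push to just short of the mouth and check there.

Call:
play_rows(targets="0.1 0.012 0.001 0 0; 0.1 0.017 0.001 0 0; 0.1 0.022 0.001 0 0; 0.1 0.028 0.001 0 0; 0.1 0.034 0.001 0 0; 0.1 0.039 0.001 0 0; 0.1 0.043 0.001 0 0; 0.1 0.045 0.001 0 0")

```text
clock: 4.67
tcp_pos: [0.5772, -0.183, 0.0095]
orientation: [2.177, 2.265, 0.0]
contact_force: [0.1, -2.7, 0.2]
grip_width: 0.0383
gripper_force: 1.0
```

```bash
python3 -c "
from h import *; go(l2w(-86-75,0),.009); meter()"
```

```text
t 4.6667 tcp [ 0.5772 -0.183   0.0095] lane [-349.7   -2.3] tool x ang 1.6104 tilt [-0.  0.] grip 0.03832487357899495 F [ 0.1 -2.7  0.2]
shift [ 0.1887 -0.0023  0.0004] spin to lane -0.0003
meter lane [-2.61e+02  2.00e-01] size 141.8 77.8 ang 0.0015
```

Call:
play_rows(targets="0.1 0.008 0 0 0; 0.1 0.016 0 0 0; 0.1 0.025 0 0 0; 0.1 0.034 0 0 0; 0.1 0.043 0 0 0; 0.1 0.052 0 0 0; 0.1 0.060 0 0 0; 0.1 0.065 0 0 0")

```text
clock: 5.38
tcp_pos: [0.5746, -0.1169, 0.0093]
orientation: [-2.176, -2.266, -0.001]
contact_force: [-0.8, -2.2, 1.0]
grip_width: 0.0389
gripper_force: 1.2
```

```bash
python3 -c "
from h import *; go(l2w(-86-75,0),.009); meter()"
```

```text
t 5.3833 tcp [ 0.5746 -0.1169  0.0093] lane [-283.5   -2.3] tool x ang 1.6113 tilt [ 0.001 -0.   ] grip 0.038910902250918894 F [-0.8 -2.2  1. ]
shift [ 0.1225 -0.0022  0.0004] spin to lane 0.0006
meter lane [-195.4    0.3] size 142.2 77.9 ang -0.0033
```

Call:
play_rows(targets="0.1 0.008 0 0 0; 0.1 0.016 0 0 0; 0.1 0.025 0 0 0; 0.1 0.034 0 0 0; 0.1 0.043 0 0 0; 0.1 0.052 0 0 0; 0.1 0.060 0 0 0; 0.1 0.065 0 0 0")

```text
clock: 6.1
tcp_pos: [0.5719, -0.0519, 0.0093]
orientation: [-2.176, -2.265, -0.001]
contact_force: [0.8, -1.4, 1.2]
grip_width: 0.0387
gripper_force: 0.9
```

```bash
python3 -c "
from h import *; go(l2w(-86-75,0),.009); meter(); snap('top','t2')"
```

```text
t 6.1 tcp [ 0.5719 -0.0519  0.0093] lane [-218.4   -2.2] tool x ang 1.6113 tilt [ 0.001 -0.   ] grip 0.038688580148479465 F [ 0.8 -1.4  1.2]
shift [ 0.0574 -0.0022  0.0003] spin to lane 0.0006
meter lane [-134.1    0.2] size 149.1 77.6 ang 0.0
```

View pics/t2.png

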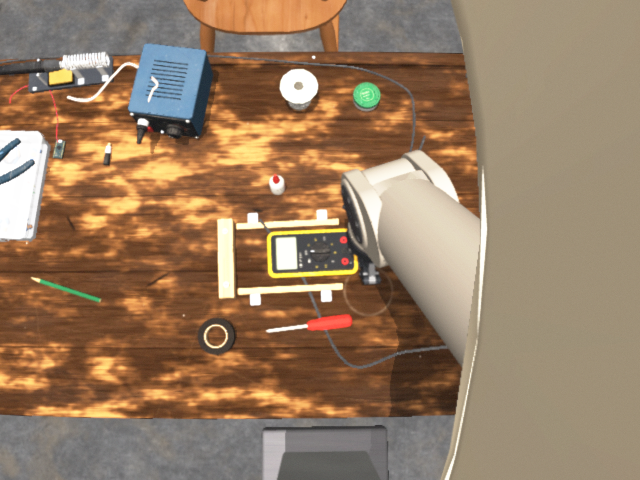

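```bash
python3 - <<'E'
from h import *
im=cv2.imread("pics/t2.png"); info=r.camera_info("top")
hsv=cv2.cvtColor(im,cv2.COLOR_BGR2HSV)
for u in (285,310):
    for v in list(range(217,236))+list(range(271,297)): 
        P=lambda z:w2l(px(info,u,v,z)); print(u,v,im[v,u].tolist(),"z8 %.1f z26 %.1f"%(P(.008)[1],P(.026)[1]))
cv2.imwrite("pics/c2.png",cv2.resize(im[205:310,210:390],None,fx=4.4,fy=4.4,interpolation=cv2.INTER_CUBIC))
E
```

```text
285 217 [63, 98, 151] z8 -68.0 z26 -63.8
285 218 [58, 86, 133] z8 -66.2 z26 -62.0
285 219 [57, 84, 127] z8 -64.5 z26 -60.3
285 220 [85, 124, 168] z8 -62.7 z26 -58.6
285 221 [167, 236, 252] z8 -61.0 z26 -56.9
285 222 [232, 255, 255] z8 -59.2 z26 -55.1
285 223 [233, 255, 255] z8 -57.4 z26 -53.4
285 224 [231, 255, 255] z8 -55.7 z26 -51.7
285 225 [225, 255, 255] z8 -53.9 z26 -50.0
285 226 [194, 249, 255] z8 -52.2 z26 -48.3
285 227 [98, 141, 184] z8 -50.4 z26 -46.6
285 228 [58, 83, 118] z8 -48.7 z26 -44.8
285 229 [51, 78, 111] z8 -46.9 z26 -43.1
285 230 [55, 108, 146] z8 -45.2 z26 -41.4
285 231 [61, 225, 251] z8 -43.4 z26 -39.7
285 232 [81, 255, 255] z8 -41.7 z26 -38.0
285 233 [82, 254, 255] z8 -40.0 z26 -36.3
285 234 [77, 205, 230] z8 -38.2 z26 -34.6
285 235 [78, 99, 107] z8 -36.5 z26 -32.9
285 271 [77, 85, 91] z8 25.4 z26 27.7
285 272 [72, 120, 134] z8 27.1 z26 29.4
285 273 [72, 241, 251] z8 28.8 z26 31.1
285 274 [90, 255, 255] z8 30.5 z26 32.7
285 275 [91, 255, 255] z8 32.2 z26 34.4
285 276 [78, 254, 255] z8 33.9 z26 36.0
285 277 [55, 182, 229] z8 35.6 z26 37.7
285 278 [41, 84, 124] z8
[... 1878 characters left out ...]
0.9 z26 42.9
310 280 [38, 63, 103] z8 42.6 z26 44.6
310 281 [40, 65, 105] z8 44.3 z26 46.2
310 282 [37, 62, 101] z8 46.0 z26 47.9
310 283 [42, 70, 108] z8 47.7 z26 49.5
310 284 [89, 134, 179] z8 49.3 z26 51.2
310 285 [177, 242, 254] z8 51.0 z26 52.8
310 286 [229, 255, 255] z8 52.7 z26 54.5
310 287 [232, 255, 255] z8 54.4 z26 56.1
310 288 [229, 255, 255] z8 56.1 z26 57.8
310 289 [226, 255, 255] z8 57.8 z26 59.4
310 290 [192, 248, 255] z8 59.4 z26 61.1
310 291 [113, 140, 169] z8 61.1 z26 62.7
310 292 [104, 107, 113] z8 62.8 z26 64.4
310 293 [106, 106, 111] z8 64.5 z26 66.0
310 294 [108, 111, 115] z8 66.1 z26 67.6
310 295 [108, 111, 115] z8 67.8 z26 69.3
310 296 [100, 107, 116] z8 69.5 z26 70.9
```

View pics/c2.png

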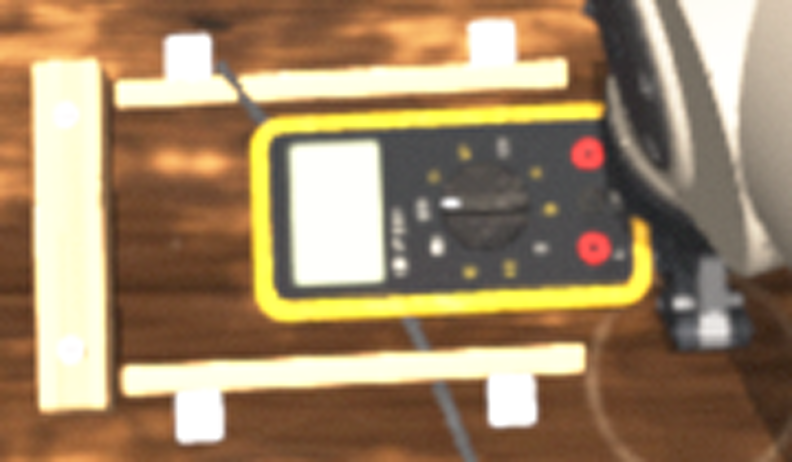

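The crop shows the meter squarely between the rails. The gaps work out at about 10.5 mm on the far side and 12 mm on the near side, with about 58 mm still to go.

Call:
play_rows(targets="0.1 0.008 -0.0005 0 0; 0.1 0.016 -0.001 0 0; 0.1 0.025 -0.001 0 0; 0.1 0.034 -0.001 0 0; 0.1 0.042 -0.001 0 0; 0.1 0.048 -0.001 0 0; 0.1 0.052 -0.001 0 0; 0.1 0.054 -0.001 0 0")

```text
clock: 6.87
tcp_pos: [0.5689, 0.0011, 0.0093]
orientation: [-2.176, -2.265, -0.0]
contact_force: [-0.4, -1.9, 0.6]
grip_width: 0.0382
gripper_force: 0.8
```

Call:
play_rows(targets="0.1 0.001 0 0 0; 0.1 0.002 0 0 0; 0.1 0.003 0 0 0; 0.1 0.003 0 0 0")

```text
clock: 7.2
tcp_pos: [0.5689, 0.0029, 0.0093]
orientation: [2.178, 2.264, 0.0]
contact_force: [-0.2, -1.9, -0.2]
grip_width: 0.0381
gripper_force: 0.7
```

```bash
python3 -c "
from h import *; go(l2w(-86-75,0),.009); meter()"
```

```text
t 7.2 tcp [0.5689 0.0029 0.0093] lane [-163.6   -1.4] tool x ang 1.6092 tilt [-0.  0.] grip 0.03808911391862975 F [-0.2 -1.9 -0.2]
shift [ 0.0026 -0.0014  0.0003] spin to lane -0.0015
meter lane [-79.2   0.9] size 149.0 77.7 ang -0.0005
```

Call:
play_rows(targets="0.1 0.001 0 0 0; 0.1 0.002 0 0 0; 0.1 0.003 0 0 0; 0.1 0.003 0 0 0")

```text
clock: 7.58
tcp_pos: [0.5688, 0.0058, 0.0093]
orientation: [2.178, 2.264, -0.0]
contact_force: [0.8, -3.0, -0.9]
grip_width: 0.0386
gripper_force: 1.4
```

Call:
play_rows(targets="0.1 0.001 0 0 0; 0.1 0.002 0 0 0; 0.1 0.002 0 0 0")

```text
clock: 7.83
tcp_pos: [0.5689, 0.0059, 0.0094]
orientation: [2.178, 2.262, -0.003]
contact_force: [1.3, -7.9, 1.0]
grip_width: 0.0383
gripper_force: 3.6
```

The force rose to 7.9 N and the tool stopped, so the meter is against the stop. I'll back straight out and then raise the hand.

Call:
play_rows(targets="0.1 -0.01 0 0 0; 0.1 -0.03 0 0 0; 0.1 -0.06 0 0 0; 0.1 -0.09 0 -0.03 0; 0.1 -0.12 0 -0.07 0; 0.1 -0.15 0 -0.11 0; 0.1 -0.15 0 -0.14 0; 0.1 -0.15 0 -0.14 0")

```text
clock: 8.5
tcp_pos: [0.5785, -0.1456, 0.1565]
orientation: [2.176, 2.252, 0.009]
contact_force: [1.1, -0.0, 0.7]
grip_width: 0.0385
gripper_force: 0.0
```

```bash
python3 -c "
from h import *; go(l2w(-86-75,0),.009); meter(); im=snap('top','t3'); cv2.imwrite('pics/c3.png',cv2.resize(im[190:350,200:400,::-1],None,fx=3,fy=3))"
```

```text
t 8.5 tcp [ 0.5785 -0.1456  0.1565] lane [-312.4   -5.1] tool x ang 1.605 tilt [-0.003  0.011] grip 0.03846855540338663 F [ 1.1 -0.   0.7]
shift [ 0.1518 -0.0075  0.1469] spin to lane -0.0057
meter lane [-77.9   0.8] size 146.8 77.8 ang -0.0004
```

View pics/c3.png

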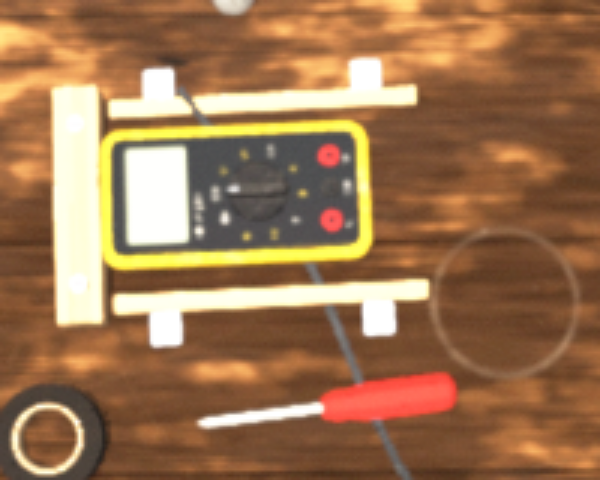

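The crop shows the meter's leading end at (103,200), flush against the stop. It is centred between the rails, square to the lane, and the hand is clear.

```bash
python3 -c "
from h import *; print(r.hand_in())"
```

```text
the job is handed in; nothing more can be done
None
```

The multimeter is home: its leading end rests against the end stop and it lies about 1 mm off the lane's centre line and square to the lane. The last picture shows it clear of both rails, with the hand withdrawn, and the job is handed in, though hand-in gave no verdict.

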